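Set the blood centrifuge running

TASK

Set the small centrifuge running: first switch it on by pressing the raised upper end of its black mains rocker until it tips right over, then push the open lid down until it is fully shut, and only then press the round start key (light triangle) all the way in and let it come up again. Nothing needs gripping, just push with closed fingertips: do not lift anything or swing the lid further open, do not press the stop and time keys, and do not disturb the things standing around the machine.

Things in the scene. Friction and masses are not known exactly. Their poses are not given: they have to be found in the camera images.
- centrifuge: Blood centrifuge, light grey case 300 deep x 260 wide x 140 mm high to its deck, too heavy to shift. Origin on the table, 155 mm behind its front face; x from front (robot side) to back, y to its left, z up. The front 100 mm is a panel sloping 0.29 rad down to the front (110 mm high there). Left to right: display with two time keys below, start key, stop key, rocker.
- power (a joint): Mains rocker, a flat black paddle 36 mm long (up the slope) x 22 mm wide at the right end of the panel, tilting about its middle on a level pivot across the machine. 0 = off (lower end down, upper end raised), 0.36 rad = on (upper end fully down); it stays where it is left, and about 1.5 to 2.5 N at its upper end tips it.
- power_on_end (a point): Point on the rocker's top surface 14 mm uphill of its pivot and 4 mm short of its upper end: press here, down, to switch on. It stands about 11 mm off the panel when off and sinks about 5 mm on the way to on. Press no nearer to the pivot than this.
- lid (a joint): Hinged lid of the centrifuge. 0 = shut on the deck, larger = more open (rad); it starts ajar between 0.45 and 0.85. A stiff hinge: it stays where it is left; some 2 to 5 N downwards at the front moves it.
- lid_push (a point): Point on the lid's upper face, on its centre line, 20 mm from the front edge and 150 mm from the hinge axis; the lid is 170 mm from hinge to front edge (plus a small finger lip), 250 mm wide, 18 mm thick. With the lid shut its upper face is level, 160 mm above the table.
- lid_hinge (a point): Middle of the lid's hinge axis at the back of the deck, 141 mm above the table; the axis runs level along the centrifuge's y.
- start (a joint): Travel of the start key in m: 0 = up, 0.004 = fully pressed (springs back; 1.4 N at first, 4.2 N at the bottom). It moves square to the sloping panel.
- start_top (a point): Centre of the top of the start key: round, 27 mm across, marked with a light triangle, top 7 mm proud of the panel, in the middle of the panel. Its own z axis is square to the panel, x points uphill.
- stop (a joint): Travel of the stop key in m (0 up, 0.004 down): square, 26 mm, marked with a light square, 46 mm to the right of the start key (centre to centre). Not to be pressed.
- time_up (a joint): Travel of the time-up key in m (0 up): oblong 16 x 22 mm, marked with a plus, 54 mm to the left of the start key and 27 mm downhill. Not to be pressed.
- time_down (a joint): Travel of the time-down key in m (0 up): oblong 16 x 22 mm, marked with a bar, 40 mm left of the time-up key. Not to be pressed.
- tube_rack: White rack of four blood tubes, 130 x 50 mm, 88 mm high, along the centrifuge's left side; origin under its middle. Bystander.
- tape: Roll of paper tape lying flat, 92 mm across, 25 mm high, right of the centrifuge; origin under its centre. Bystander.
- bottle: Amber bottle, 64 mm across, 155 mm high, right of the centrifuge; origin under its centre. Bystander.
- clamp: Steel surgical clamp with finger rings, about 140 mm long, 8 mm high, lying before the centrifuge; origin under its middle. Bystander.
- suture_box: Flat violet suture box, 105 x 95 x 24 mm, left of the centrifuge; origin under its centre. Bystander.
- syringe: Empty plastic syringe lying on its side, about 130 mm long, 20 mm high, before the centrifuge on the right; origin under the barrel. Bystander.
- dish: Steel bowl, 110 mm across, 40 mm high, beside the back left of the centrifuge; origin under its centre. Bystander.

How it is judged:
By the outcome, as a careful person would: the job done as asked, in the order asked, and still so for the second after the job is handed in, with the robot touching nothing.
It also fails if it takes over 54 s, if anything falls off the work surface, if the arm or the gripper's body presses on something with over 40 N, if the wrist force passes 120 N, or if a joint passes its speed limit or range.

ROBOT

A 6-joint arm with a two-finger parallel gripper is mounted at the origin on the work surface. World frame = base frame: x ahead of the robot, y to its left, z up, the work surface at z = 0. Lengths are in m, angles in rad, forces in N, time in s.
With the tool pointing down it reaches from about 0.25 to 0.725 m from the base axis. Payload 4 kg.
Tool frame: the origin (TCP) lies between the finger pads; the fingertips stand 11 mm ahead of it and the grasp point (between the pads) lies 8 mm behind it (tcp_to_tips is the z of the fingertips in the tool frame, in m); z points along the fingers, y is the direction in which the jaws open and shut (so a half turn about z gives the same grasp; the last joint's range is limited). The gripper opens to 85 mm and grips with 20 to 120 N. Pads are 22 mm wide; open, the fingers measure 114 mm over their backs; the gripper's body (76 mm by 85 mm) begins 54 mm behind the grasp point. The pads swing forward as they close: fully open they stand 13 mm farther back than shut.
Start: joints at [1.297, 0.241, 0.005, 1.335, 0, 1.571], TCP at [0.135, 0.481, 0.242] pointing down, gripper open.
Joint ranges: [-2.72, 2.72], [-1.05, 1.87], [-1.09, 1.28], [-1.99, 2.15], [-1.42, 1.44], [-3.14, 3.14]. Speed limits (rad/s): [2.79, 2.79, 3.14, 3.14, 3.14, 3.14].

INTERFACE

Orientations are given as a unit quaternion [x, y, z, w].
In Python, from workcell import * gives the robot as it stands.
- The arm moves only by the tool move_arm, never from a script. Its argument "moves" is a list that holds one entry, the list of rows, each a list of 7 numbers: the shift along the world's x, y, z in units of 500 mm (1.0 is 500 mm), then the turn, a rotation vector about the world's x, y, z in units of 30 degrees (1.0 is 30 degrees), then the closure, from -1 (fully open) to 1 (shut), so that 0 is half open. A call has 1 to 8 rows; each row shifts and turns the pose as measured when the row begins; what a row does not reach is not made up. A row lasts 1/12 s, in which the tool goes at most 41.7 mm and 7.16 degrees, less where a joint would pass 70% of its speed; a pose out of reach is approached as far as the arm can. A call with a number of a shift or a turn outside -1 to 1 is refused whole. A call with a gripper value outside its range is refused whole. The fingers move at their own pace and stop on an object; the grip force is fixed at half the most. Time passes only in rows, so rows that do not move let the fingers close. It gives the time, the measured TCP pose, the force and the opening at its end, in the units of the state.
- get_obs(): the state, without advancing time (a new reading comes with each control period).
- camera(name): name is "scene" or "top" or "wrist"; returns a dict with "pixels" (384x512x3 uint8, red, green, blue), "range_z" (384x512 float32, m along the optical axis (not along the pixel's ray), 0 where there is no reading), "fx", "fy", "cx", "cy" (pixels), "distortion" ([k1, k2, p1, p2, k3] as OpenCV has them; the pictures are not rectified), "extrinsics" (4x4, takes a point from camera to world coordinates). Camera axes: x right, y down, z forward; pixel columns grow to the right and rows downward; lengths in m; the calibration is good to about 2 mm. A picture is of the moment at which its call begins.
- job_done(): hands the job in, once; it reports no verdict.
The state is a dict: "clock": time; "joint_pos": joint angles; "joint_vel": joint speeds; "tau": joint torques, N m; "eef_pos": TCP position; "tool_rot": TCP orientation; "ft_force": force on the tool from outside, world axes, zero at the start; "ft_torque": the same for the moment, N m; "grip_width": finger opening in m.
Only numpy, scipy, OpenCV 4.12 (cv2) and the standard library are available. Lean on these libraries where they do the work, as an engineer would, in place of code of your own. Each camera call takes 0.05 s, during which the arm holds its last target.

## Working session

There is one attempt and no reset: what is moved stays moved. The work goes in short steps, Python scripts to look and compute and a tool call to move; the robot and the scene stay as the last step left them, time stands still between calls to the robot, and variables do not carry over. Pictures are saved under pics/ and viewed, and the job is handed in when it is done.

Besides the shell and the picture viewer there is one more tool, called after "Request:" by a JSON object that holds its "op" and its "data". move_arm: Moves the arm, as the interface text tells. Shifts and turns lie within -1 to 1; 1 stands for 500 mm of shift or 30 degrees of turn. Its arguments: {"type":"object","properties":{"moves":{"type":"array","items":{"type":"array","items":{"type":"array","items":{"type":"number"}}}}},"required":["moves"]}

```bash
mkdir -p pics; ls
cat > h.py <<'E'
from workcell import *
import numpy as np, cv2
def save(n,f):
    c=camera(n); cv2.imwrite(f,c["pixels"][:,:,::-1]); return c
def pts(c,uv):
    K=np.array([[c["fx"],0,c["cx"]],[0,c["fy"],c["cy"]],[0,0,1]]);uv=np.array(uv,float).reshape(-1,1,2)
    n=cv2.undistortPoints(uv,K,np.array(c["distortion"])).reshape(-1,2)
    return np.c_[n,np.ones(len(n))]
def depth_pts(c,uv):
    r=pts(c,uv); z=np.array([c["range_z"][int(round(v)),int(round(u))] for u,v in uv])
    p=r*z[:,None]; E=np.array(c["extrinsics"]); return p@E[:3,:3].T+E[:3,3]
E
python3 - <<'E'
from h import *
import pickle
for n in["scene","top","wrist"]:
    c=save(n,f"pics/{n}0.png"); pickle.dump(c,open(n+"0.pkl","wb")); print(n,np.round(c["extrinsics"],3).tolist(),c["fx"])
o=get_obs();print(o)
E
```

```text
pics
scene [[0.878, 0.391, -0.277, 0.92], [0.479, -0.715, 0.51, -0.542], [0.002, -0.58, -0.814, 1.148], [0.0, 0.0, 0.0, 1.0]] 432.80097107563824
top [[-0.025, -0.975, 0.223, 0.349], [-1.0, 0.025, -0.001, 0.064], [-0.004, -0.222, -0.975, 1.207], [0.0, 0.0, 0.0, 1.0]] 497.6618781229235
wrist [[0.27, 0.925, 0.267, 0.068], [0.963, -0.259, -0.077, 0.5], [-0.003, 0.278, -0.961, 0.372], [0.0, 0.0, 0.0, 1.0]] 288.23661438753714
{'clock': 0.15, 'joint_pos': array([ 1.29700002e+00,  2.41247425e-01,  4.05451310e-03,  1.33517712e+00,
       -2.86460862e-05,  1.57081327e+00]), 'joint_vel': array([ 2.15991176e-03, -2.22043293e-03,  3.96971211e-03, -1.08944025e-03,
        3.19149283e-04, -8.22336314e-06]), 'tau': array([-7.88204816e-04, -3.72634041e+01,  2.52639341e+01,  1.23441126e-02,
       -4.07967991e-05,  6.20683025e-06]), 'eef_pos': array([0.13508254, 0.48094734, 0.24162164]), 'tool_rot': array([ 1.36479290e-01,  9.90642612e-01, -7.81444135e-04, -9.31865649e-05]), 'ft_force': array([ 0.41918169, -0.39086743,  0.31840919]), 'ft_torque': array([-6.27512733e-05, -4.95469890e-02,  1.58354668e-02]), 'grip_width': 0.08540757819121303}
```

View pics/scene0.png

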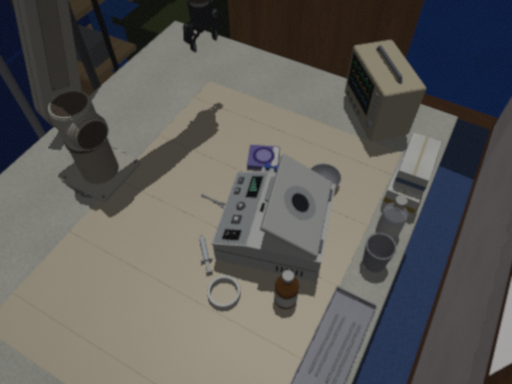

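View pics/top0.png

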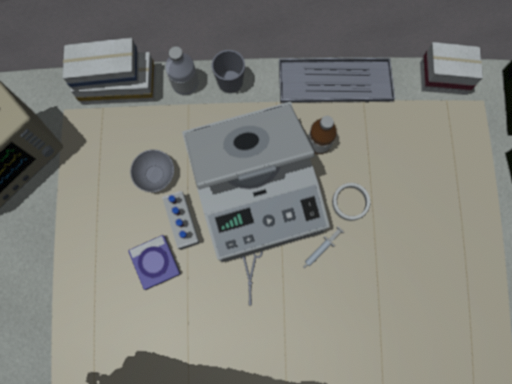

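The overview shows the centrifuge at about (260,190) in the top view: start key (269,221), stop (289,215), rocker (310,208), lid open towards the back. I'll zoom in on it.

Run:
```python
from h import *
import pickle
c=pickle.load(open("top0.pkl","rb"))
im=c["pixels"][100:265,180:340,::-1]
cv2.imwrite("pics/top_zoom.png",cv2.resize(im,None,fx=3.6,fy=3.6,interpolation=cv2.INTER_CUBIC))
s=pickle.load(open("scene0.pkl","rb"))
im=s["pixels"][150:280,205:345,::-1]
cv2.imwrite("pics/scene_zoom.png",cv2.resize(im,None,fx=4.5,fy=4.5,interpolation=cv2.INTER_CUBIC))
uv=[(269,221),(289,215),(310,208),(231,244),(249,239),(247,142),(221,250),(330,222),(300,112),(190,133)]
for a,b in zip(uv,depth_pts(c,uv)):print(a,b.round(4))
```

```text
(269, 221) [0.5305 0.0325 0.132 ]
(289, 215) [ 0.5431 -0.012   0.1295]
(310, 208) [ 0.5571 -0.0588  0.1319]
(231, 244) [0.4829 0.1168 0.1248]
(249, 239) [0.4935 0.0773 0.1207]
(247, 142) [0.6892 0.0759 0.2033]
(221, 250) [0.4712 0.1394 0.1165]
(330, 222) [ 0.5466 -0.1221 -0.0025]
(300, 112) [ 0.8378 -0.0612 -0.0016]
(190, 133) [0.7287 0.2032 0.1602]
```

View pics/top_zoom.png

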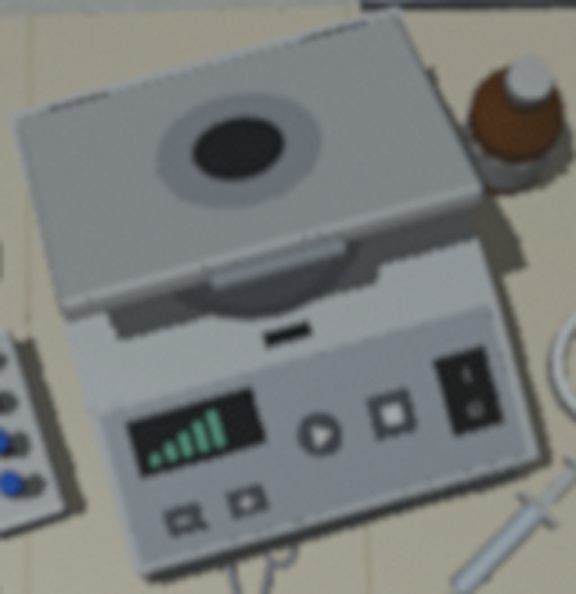

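View pics/scene_zoom.png

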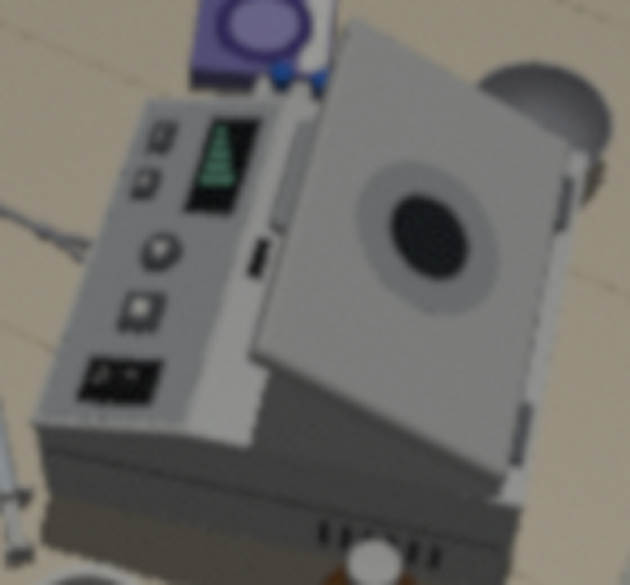

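Run:
```python
from h import *
import pickle
def onplane(c,uv,z):
    r=pts(c,uv);E=np.array(c["extrinsics"]);d=r@E[:3,:3].T;o=E[:3,3]
    return o+d*((z-o[2])/d[:,2])[:,None]
t=pickle.load(open("top0.pkl","rb"));s=pickle.load(open("scene0.pkl","rb"))
Z=lambda p,x0,y0,f:[((a+.5)/f-.5+x0,(b+.5)/f-.5+y0) for a,b in p]
T=Z([(321,434),(391,414),(468,391),(247,502),(186,520),(148,575),(540,458)],180,100,3.6)
S=Z([(161,252),(142,312),(120,381),(146,183),(162,136),(35,425),(150,100)],205,150,4.5)
z=[.132,.132,.133,.124,.124,.110,.110]
for n,a,b,h in zip("start stop rocker tup tdn cR cL".split(),T,S,z):
    print(n,onplane(t,[a],h)[0].round(4),onplane(s,[b],h)[0].round(4))
# lid plane from depth (top)
uv=[(u,v) for u in range(205,290,3) for v in range(120,178,3)]
p=depth_pts(t,uv);p=p[p[:,2]>.1]
for _ in range(4):
    m=p.mean(0);_,_,V=np.linalg.svd(p-m);n=V[2]*np.sign(V[2][2]);r=(p-m)@n;p=p[abs(r)<max(.004,2*r.std())]
print("lid n",n,"at",m,len(p),"angle",np.arccos(n[2]),"yaw of n",np.arctan2(n[1],n[0]))
L=Z([(212,283),(346,240),(70,305),(483,190),(400,12),(18,118)],180,100,3.6)
print(depth_pts(t,L).round(3))
```

```text
start [0.5323 0.0328 0.132 ] [0.5357 0.0313 0.132 ]
stop [ 0.5435 -0.0102  0.132 ] [ 0.548  -0.0129  0.132 ]
rocker [ 0.5564 -0.0579  0.133 ] [ 0.5618 -0.0619  0.133 ]
tup [0.4929 0.0789 0.124 ] [0.4967 0.0779 0.124 ]
tdn [0.4828 0.1161 0.124 ] [0.4864 0.1162 0.124 ]
cR [0.4512 0.1406 0.11  ] [ 0.5243 -0.1022  0.11  ]
cL [ 0.5173 -0.1034  0.11  ] [0.4577 0.1479 0.11  ]
lid n [0.47316973 0.12734372 0.87171898] at [0.68044856 0.08052535 0.20558475] 495 angle 0.5120968019215208 yaw of n 0.26289988872157904
[[ 0.601  0.094  0.24 ]
 [ 0.626  0.018  0.232]
 [ 0.589  0.173  0.242]
 [ 0.722 -0.089  0.012]
 [ 0.803 -0.026  0.14 ]
 [ 0.74   0.219  0.135]]
```

Request:
{"op": "move_arm", "data": {"moves": [[[0.0513,-0.0601,0.01,0,0,0.0684,1],[0.0513,-0.0601,0.01,0,0,0.0684,1],[0.0513,-0.0601,0.01,0,0,0.0684,1],[0.0513,-0.0601,0.01,0,0,0.0684,1],[0.0513,-0.0601,0.01,0,0,0.0684,1],[0.0513,-0.0601,0.01,0,0,0.0684,1],[0.0513,-0.0601,0.01,0,0,0.0684,1],[0.0513,-0.0601,0.01,0,0,0.0684,1]]]}}

```text
clock: 0.82
eef_pos: [0.3399, 0.2342, 0.2783]
tool_rot: [-0.023, 1.0, -0.003, -0.002]
ft_force: [0.7, 0.1, 0.4]
grip_width: 0.0
```

Request:
{"op": "move_arm", "data": {"moves": [[[0.045,-0.0585,0,0,0,0.052,1],[0.045,-0.0585,0,0,0,0.052,1],[0.045,-0.0585,0,0,0,0.052,1],[0.045,-0.0585,0,0,0,0.052,1],[0.045,-0.0585,0,0,0,0.052,1],[0.045,-0.0585,0,0,0,0.052,1],[0.045,-0.0585,0,0,0,0.052,1],[0,0,0,0,0,0,1]]]}}

```text
clock: 1.48
eef_pos: [0.5061, 0.0117, 0.278]
tool_rot: [-0.119, 0.993, -0.004, -0.0]
ft_force: [-0.5, 0.5, -0.1]
grip_width: -0.0001
```

Run:
```python
from h import *
import pickle
c=save("wrist","pics/w1.png");pickle.dump(c,open("w1.pkl","wb"))
o=get_obs();print(o["eef_pos"],o["tool_rot"],o["joint_pos"],o["ft_force"])
```

```text
[0.50434313 0.01357941 0.27793157] [-0.11913278  0.99287386 -0.00269926 -0.00126152] [ 0.03016615  0.2390712   0.09534471  1.42910169 -0.00560192 -0.20866201] [ 0.22914991  0.38094465 -0.0660533 ]
```

View pics/w1.png

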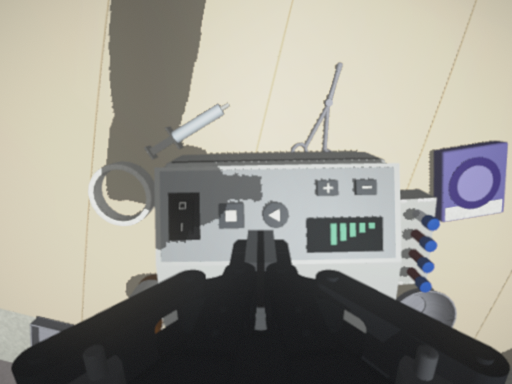

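Wrist view: rocker from (168,193) to (200,240) with its upper end at the bottom, stop (231,215), start (275,215), closed fingertips at (260,235).

```bash
cat >> h.py <<'E'
def onplane(c,uv,z):
    r=pts(c,uv);E=np.array(c["extrinsics"]);d=r@E[:3,:3].T;o=E[:3,3]
    z=np.broadcast_to(z,len(r)); return o+d*((z-o[2])/d[:,2])[:,None]
E
python3 - <<'E'
from h import *
import pickle
c=pickle.load(open("w1.pkl","rb"))
im=c["pixels"][:,:,::-1]
cv2.imwrite("pics/w1z.png",cv2.resize(np.ascontiguousarray(im[150:280,150:310]),None,fx=4.5,fy=4.5,interpolation=cv2.INTER_CUBIC))
uv=[(183.5,216),(183.5,236),(183.5,197),(231,215),(275,215),(327,187),(367,187)]
print(depth_pts(c,uv).round(4)); print(onplane(c,uv,[.133,.139,.126,.132,.132,.124,.124]).round(4))
print("deck,panel",depth_pts(c,[(205,272),(215,250),(250,195),(300,175)]).round(4))
E
```

```text
[[ 0.5573 -0.0576  0.1339]
 [ 0.5804 -0.0544  0.1319]
 [ 0.5421 -0.0637  0.1205]
 [ 0.5453 -0.0106  0.132 ]
 [ 0.5346  0.0331  0.1318]
 [ 0.4949  0.0779  0.1249]
 [ 0.4853  0.1183  0.1238]]
[[ 0.5577 -0.0578  0.133 ]
 [ 0.5767 -0.0531  0.139 ]
 [ 0.5401 -0.0626  0.126 ]
 [ 0.5453 -0.0106  0.132 ]
 [ 0.5345  0.033   0.132 ]
 [ 0.4951  0.0781  0.124 ]
 [ 0.4852  0.1182  0.124 ]]
deck,panel [[ 0.612  -0.0239  0.1398]
 [ 0.5864 -0.0188  0.1353]
 [ 0.5236  0.0037  0.1195]
 [ 0.4917  0.0499  0.1128]]
```

View pics/w1z.png

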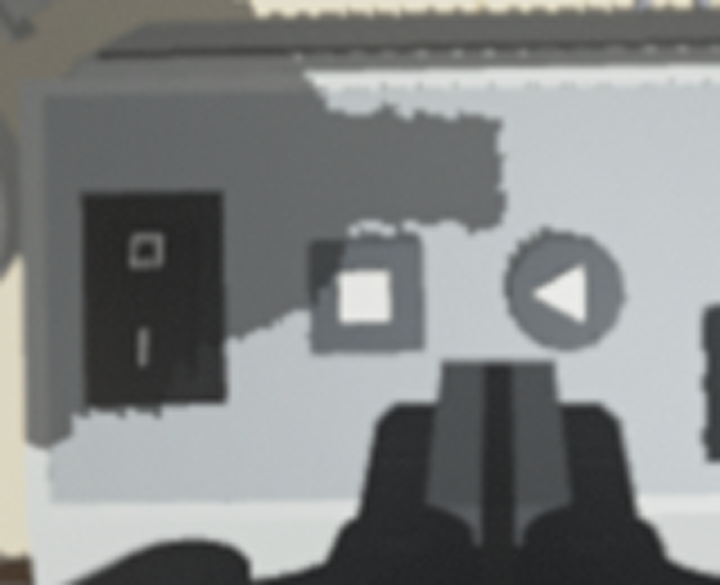

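Request:
{"op": "move_arm", "data": {"moves": [[[0.044,-0.0455,-0.03,0,0,0.01,1],[0.044,-0.0455,-0.03,0,0,0.01,1],[0.044,-0.0455,-0.03,0,0,0.01,1],[0,0,-0.04,0,0,0,1],[0,0,-0.04,0,0,0,1],[0,0,0,0,0,0,1],[0,0,0,0,0,0,1]]]}}

```text
clock: 2.12
eef_pos: [0.57, -0.0526, 0.1893]
tool_rot: [-0.128, 0.992, -0.001, -0.002]
ft_force: [0.7, -0.3, -0.4]
grip_width: 0.0
```

Run:
```python
from h import *
o=get_obs();print(o["eef_pos"],o["tool_rot"],o["ft_force"])
```

```text
[ 0.56995782 -0.05264773  0.18932331] [-1.28415039e-01  9.91717282e-01 -5.23132431e-04 -2.47739459e-03] [ 0.68192499 -0.32594638 -0.40444399]
```

Request:
{"op": "move_arm", "data": {"moves": [[[0,-0.004,-0.03,0,0,0,1],[0,0,-0.022,0,0,0,1],[0,0,0,0,0,0,1]]]}}

```text
clock: 2.37
eef_pos: [0.5699, -0.0517, 0.1658]
tool_rot: [-0.13, 0.991, -0.0, -0.001]
ft_force: [-0.8, -0.0, -0.2]
grip_width: 0.0002
```

Run:
```python
from h import *
o=get_obs();print(o["eef_pos"],o["ft_force"])
c=camera("wrist");im=c["pixels"][:,:,::-1]
cv2.imwrite("pics/w2z.png",cv2.resize(np.ascontiguousarray(im[150:290,180:340]),None,fx=4,fy=4,interpolation=cv2.INTER_CUBIC))
```

```text
[ 0.5699377  -0.05170527  0.16582081] [-0.75682633 -0.00431287 -0.20606945]
```

View pics/w2z.png

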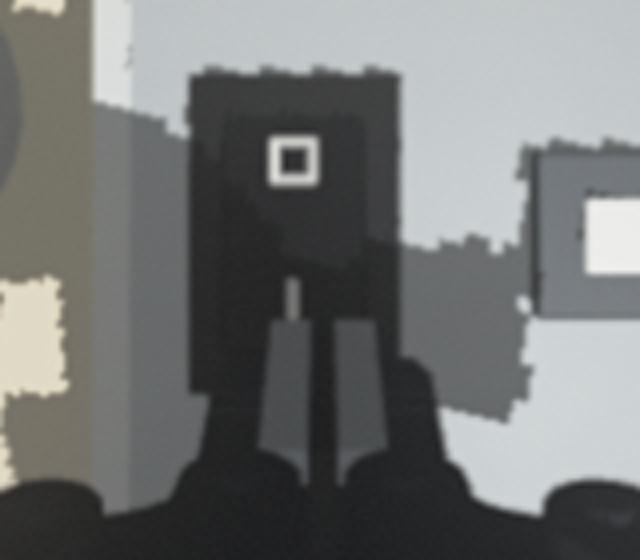

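Request:
{"op": "move_arm", "data": {"moves": [[[0.001,-0.007,-0.01,0,0,0,1],[0,-0.003,-0.01,0,0,0,1],[0,0,0,0,0,0,1]]]}}

```text
clock: 2.67
eef_pos: [0.5724, -0.056, 0.1598]
tool_rot: [-0.131, 0.991, -0.001, 0.002]
ft_force: [0.6, -0.6, -0.0]
grip_width: -0.0001
```

Request:
{"op": "move_arm", "data": {"moves": [[[0,0,-0.006,0,0,0,1],[0,0,0,0,0,0,1]]]}}

```text
clock: 2.83
eef_pos: [0.5729, -0.0562, 0.1574]
tool_rot: [-0.131, 0.991, -0.001, 0.003]
ft_force: [0.3, -1.1, -0.3]
grip_width: -0.0004
```

Request:
{"op": "move_arm", "data": {"moves": [[[-0.005,0.001,-0.006,0,0,0,1],[0,0,-0.006,0,0,0,1],[0,0,0,0,0,0,1]]]}}

```text
clock: 3.08
eef_pos: [0.571, -0.0558, 0.1518]
tool_rot: [-0.131, 0.991, -0.001, 0.004]
ft_force: [0.2, -0.2, 0.3]
grip_width: 0.0004
```

Request:
{"op": "move_arm", "data": {"moves": [[[0,0,-0.006,0,0,0,1],[0,0,0,0,0,0,1]]]}}

```text
clock: 3.25
eef_pos: [0.5719, -0.0555, 0.1493]
tool_rot: [-0.131, 0.991, -0.001, 0.006]
ft_force: [-0.9, 0.7, 0.3]
grip_width: -0.0
```

Request:
{"op": "move_arm", "data": {"moves": [[[0,0,-0.005,0,0,0,1],[0,0,0,0,0,0,1]]]}}

```text
clock: 3.42
eef_pos: [0.5724, -0.0555, 0.1469]
tool_rot: [-0.131, 0.991, -0.001, 0.006]
ft_force: [-0.5, -0.8, -0.7]
grip_width: 0.0001
```

Request:
{"op": "move_arm", "data": {"moves": [[[-0.003,0,-0.004,0,0,0,1],[0,0,0,0,0,0,1]]]}}

```text
clock: 3.58
eef_pos: [0.5726, -0.0556, 0.1469]
tool_rot: [-0.131, 0.991, -0.002, 0.008]
ft_force: [0.0, 0.9, 0.8]
grip_width: 0.0
```

Run:
```python
from h import *
o=get_obs();print(o["eef_pos"],o["ft_force"])
for n,(a,b,u,v) in {"wrist":(150,290,180,340),"scene":(150,280,180,345)}.items():
  c=camera(n);im=c["pixels"][:,:,::-1]
  cv2.imwrite(f"pics/{n}3z.png",cv2.resize(np.ascontiguousarray(im[a:b,u:v]),None,fx=4,fy=4,interpolation=cv2.INTER_CUBIC))
```

```text
[ 0.57260602 -0.05561161  0.14687987] [0.04274249 0.94397812 0.82420466]
```

View pics/wrist3z.png

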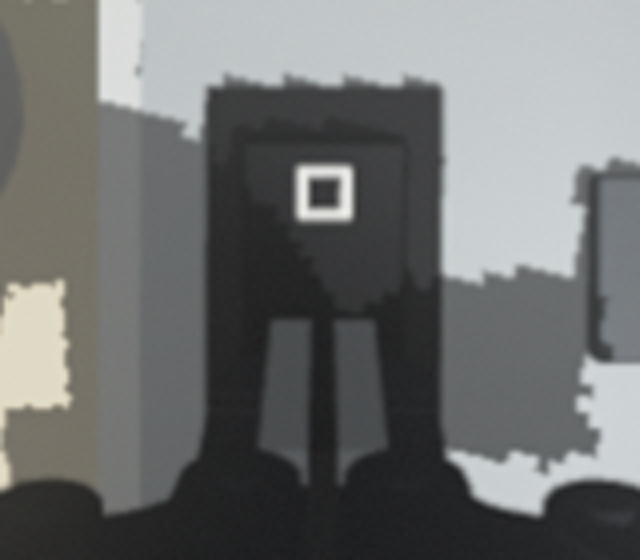

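View pics/scene3z.png

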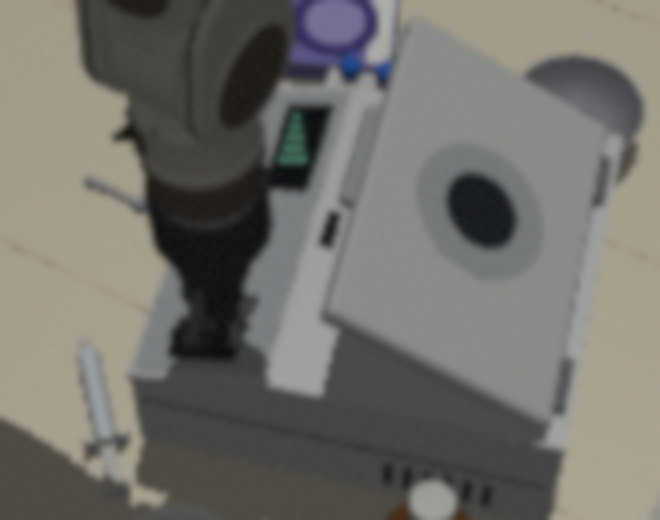

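Request:
{"op": "move_arm", "data": {"moves": [[[-0.004,0,-0.008,0,0.02,0,1],[0,0,-0.006,0,0,0,1]]]}}

```text
clock: 3.85
eef_pos: [0.5729, -0.0557, 0.1461]
tool_rot: [-0.131, 0.991, -0.002, 0.007]
ft_force: [-10.5, 1.0, 20.3]
grip_width: -0.0
```

Request:
{"op": "move_arm", "data": {"moves": [[[-0.003,0,-0.008,0,0.01,0,1],[0,0,-0.008,0,0,0,1]]]}}

```text
clock: 4.02
eef_pos: [0.5729, -0.0557, 0.146]
tool_rot: [-0.131, 0.991, -0.002, 0.009]
ft_force: [-10.8, 0.7, 23.8]
grip_width: 0.0
```

Request:
{"op": "move_arm", "data": {"moves": [[[0,0,0.03,0,0.02,0,1],[-0.02,0,0.05,0,0,0,1],[-0.06,0,0.05,0,0,0,1],[-0.06,0,0,0,0,0,1],[0,0,0,0,0,0,1]]]}}

```text
clock: 4.43
eef_pos: [0.4966, -0.0556, 0.2102]
tool_rot: [-0.131, 0.991, -0.001, -0.002]
ft_force: [-1.5, 0.6, -1.1]
grip_width: 0.0
```

Run:
```python
from h import *
import pickle
o=get_obs();print(o["eef_pos"],o["tool_rot"],o["ft_force"])
c=camera("wrist");pickle.dump(c,open("w4.pkl","wb"));im=c["pixels"][:,:,::-1]
cv2.imwrite("pics/w4.png",im)
cv2.imwrite("pics/w4z.png",cv2.resize(np.ascontiguousarray(im[150:350,180:340]),None,fx=3,fy=3,interpolation=cv2.INTER_CUBIC))
```

```text
[ 0.49662498 -0.05558594  0.21018933] [-0.13115105  0.99135999 -0.0010356  -0.00192286] [-1.51858947  0.61705825 -1.0922439 ]
```

View pics/w4.png

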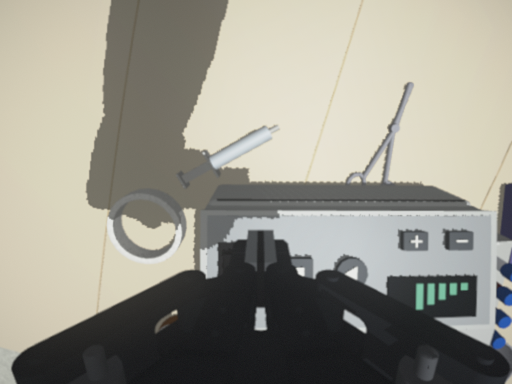

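Request:
{"op": "move_arm", "data": {"moves": [[[0.03,0.06,0.03,0,0,0,1],[0.03,0.06,0.03,0,0,0,1],[0,0.04,0.02,0,0,0,1],[0,0,0,0,0,0,1]]]}}

```text
clock: 4.82
eef_pos: [0.5301, 0.0249, 0.2498]
tool_rot: [-0.128, 0.992, -0.002, -0.002]
ft_force: [0.9, -0.2, -0.1]
grip_width: 0.0004
```

Run:
```python
from h import *
import pickle
o=get_obs();print(o["eef_pos"],o["tool_rot"],o["ft_force"])
c=camera("wrist");pickle.dump(c,open("w5.pkl","wb"));im=c["pixels"][:,:,::-1]
cv2.imwrite("pics/w5z.png",cv2.resize(np.ascontiguousarray(im[150:280,120:310]),None,fx=4.2,fy=4.2,interpolation=cv2.INTER_CUBIC))
```

```text
[0.53008705 0.02486007 0.2498267 ] [-0.12772047  0.9918077  -0.00150063 -0.00164605] [ 0.88654253 -0.23269096 -0.05258693]
```

View pics/w5z.png

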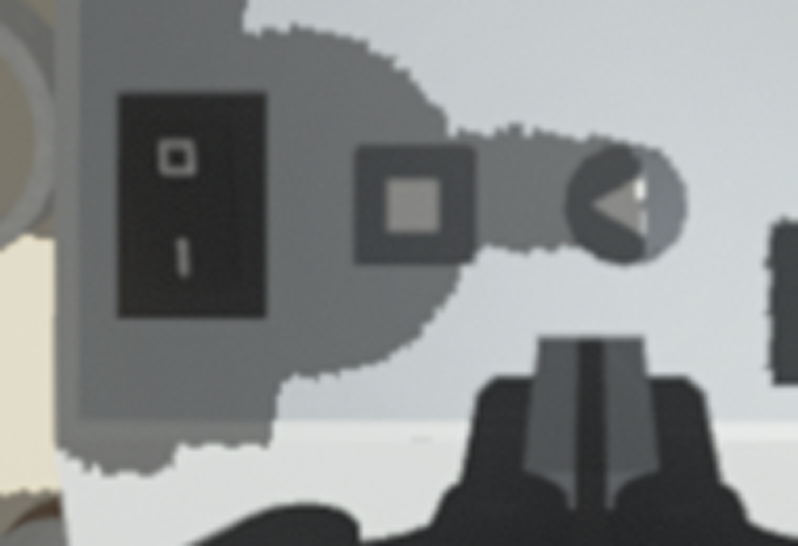

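Run:
```python
from h import *
import pickle
a=.255;ux=np.array([np.cos(a),np.sin(a)]);uy=np.array([-np.sin(a),np.cos(a)])
piv=np.array([.5577,-.0578])
for f,(u0,u1) in [("w1.pkl",(177,189)),("w5.pkl",(155,170))]:
    c=pickle.load(open(f,"rb"))
    uv=[(u,v) for u in range(u0,u1) for v in range(185,250)] if f[1]=="1" else [(u,v) for u in range(u0,u1) for v in range(165,232)]
    p=depth_pts(c,uv); q=p[:,:2]-piv; s=q@ux; l=q@uy
    for k in np.arange(-.03,.031,.003):
        m=(abs(s-k)<.0015)&(abs(l)<.008)
        if m.sum(): print(f,round(k,3),m.sum(),np.median(p[m,2]).round(4),"off panel",(np.median(p[m,2])-.125-k*.298).round(4))
```

```text
w1.pkl -0.03 3 0.1166 off panel 0.0006
w1.pkl -0.027 32 0.1161 off panel -0.0008
w1.pkl -0.024 31 0.1171 off panel -0.0008
w1.pkl -0.021 41 0.12 off panel 0.0013
w1.pkl -0.018 32 0.1211 off panel 0.0014
w1.pkl -0.015 48 0.125 off panel 0.0045
w1.pkl -0.012 36 0.1266 off panel 0.0052
w1.pkl -0.009 39 0.1287 off panel 0.0064
w1.pkl -0.006 39 0.13 off panel 0.0068
w1.pkl -0.003 38 0.1314 off panel 0.0073
w1.pkl -0.0 38 0.1328 off panel 0.0078
w1.pkl 0.003 39 0.1343 off panel 0.0084
w1.pkl 0.006 42 0.1359 off panel 0.0091
w1.pkl 0.009 39 0.1377 off panel 0.01
w1.pkl 0.012 42 0.1392 off panel 0.0106
w1.pkl 0.015 30 0.1403 off panel 0.0108
w1.pkl 0.021 30 0.1332 off panel 0.0019
w1.pkl 0.024 32 0.134 off panel 0.0018
w1.pkl 0.027 21 0.133 off panel -0.0
w1.pkl 0.03 31 0.1332 off panel -0.0007
w5.pkl -0.027 26 0.1163 off panel -0.0007
w5.pkl -0.024 34 0.117 off panel -0.0008
w5.pkl -0.021 42 0.1201 off panel 0.0013
w5.pkl -0.018 54 0.1216 off panel 0.002
w5.pkl -0.015 67 0.1312 off panel 0.0107
w5.pkl -0.012 43 0.1318 off panel 0.0104
w5.pkl -0.009 49 0.1322 off panel 0.0099
w5.pkl -0.006 47 0.1322 off panel 0.009
w5.pkl -0.003 47 0.1326 off panel 0.0085
w5.pkl -0.0 44 0.133 off panel 0.008
w5.pkl 0.003 45 0.1335 off panel 0.0076
w5.pkl 0.006 47 0.1336 off panel 0.0068
w5.pkl 0.009 40 0.1339 off panel 0.0062
w5.pkl 0.012 42 0.1344 off panel 0.0059
w5.pkl 0.015 42 0.1347 off panel 0.0053
w5.pkl 0.018 28 0.1343 off panel 0.004
w5.pkl 0.021 38 0.133 off panel 0.0018
w5.pkl 0.024 38 0.1336 off panel 0.0015
w5.pkl 0.027 28 0.1328 off panel -0.0003
w5.pkl 0.03 35 0.1334 off panel -0.0005
```

The rocker is on: its slope went from 0.47 to 0.11 rad, and its end now stands 6 mm off the panel, as specified. The lid is next, approached from above.

Request:
{"op": "move_arm", "data": {"moves": [[[0,0,0.08,0,0,0,1],[0.04,0.013,0.02,0,0,0,1],[0.06,0.02,0,0,0,0,1],[0.06,0.02,0,0,0,0,1],[0.05,0.017,0,0,0,0,1],[0,0,0,0,0,0,1],[0,0,0,0,0,0,1]]]}}

```text
clock: 5.45
eef_pos: [0.6325, 0.0539, 0.2856]
tool_rot: [-0.126, 0.992, -0.003, -0.017]
ft_force: [-0.1, 0.2, 0.0]
grip_width: 0.0003
```

Run:
```python
from h import *
o=get_obs();print(o["eef_pos"],o["tool_rot"],o["ft_force"])
c=camera("scene");im=c["pixels"][:,:,::-1]
cv2.imwrite("pics/s6.png",cv2.resize(np.ascontiguousarray(im[120:290,180:360]),None,fx=3.5,fy=3.5,interpolation=cv2.INTER_CUBIC))
```

```text
[0.6325384  0.05389174 0.28556871] [-0.12553675  0.99194525 -0.00313394 -0.01659296] [-0.06819832  0.24833227  0.0467676 ]
```

View pics/s6.png

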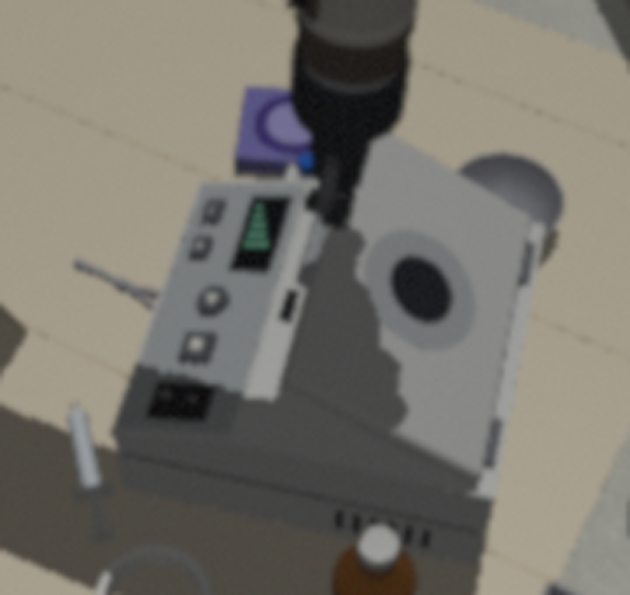

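Request:
{"op": "move_arm", "data": {"moves": [[[0.01,0.01,-0.03,0,-0.06,0,1],[0.006,0.003,-0.03,0,0,0,1],[0,0,-0.01,0,0,0,1],[0,0,0,0,0,0,1]]]}}

```text
clock: 5.83
eef_pos: [0.6376, 0.0569, 0.2478]
tool_rot: [-0.124, 0.992, -0.005, -0.002]
ft_force: [1.6, 1.2, 1.1]
grip_width: 0.0
```

Request:
{"op": "move_arm", "data": {"moves": [[[0,0,-0.01,0,0,0,1],[0,0,-0.01,0,0,0,1],[0,0,0,0,0,0,1]]]}}

```text
clock: 6.08
eef_pos: [0.6366, 0.0556, 0.2406]
tool_rot: [-0.123, 0.992, -0.006, -0.001]
ft_force: [0.0, -0.3, -0.6]
grip_width: 0.0001
```

Request:
{"op": "move_arm", "data": {"moves": [[[-0.008,0,-0.02,0,0,0,1],[-0.008,0,-0.02,0,0,0,1],[0,0,0,0,0,0,1]]]}}

```text
clock: 6.33
eef_pos: [0.6295, 0.0542, 0.2238]
tool_rot: [-0.122, 0.992, -0.007, 0.002]
ft_force: [0.5, -0.4, -0.5]
grip_width: -0.0002
```

Request:
{"op": "move_arm", "data": {"moves": [[[-0.008,0.001,-0.02,0,0,0,1],[-0.008,0.001,-0.02,0,0,0,1],[0,0,0,0,0,0,1]]]}}

```text
clock: 6.58
eef_pos: [0.6229, 0.0537, 0.207]
tool_rot: [-0.122, 0.993, -0.008, 0.005]
ft_force: [-0.8, 0.9, -0.4]
grip_width: 0.0002
```

Run:
```python
from h import *
c=camera("scene");im=c["pixels"][:,:,::-1]
cv2.imwrite("pics/s7.png",cv2.resize(np.ascontiguousarray(im[120:290,180:360]),None,fx=3.5,fy=3.5,interpolation=cv2.INTER_CUBIC))
```

```text
(no output)
```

View pics/s7.png

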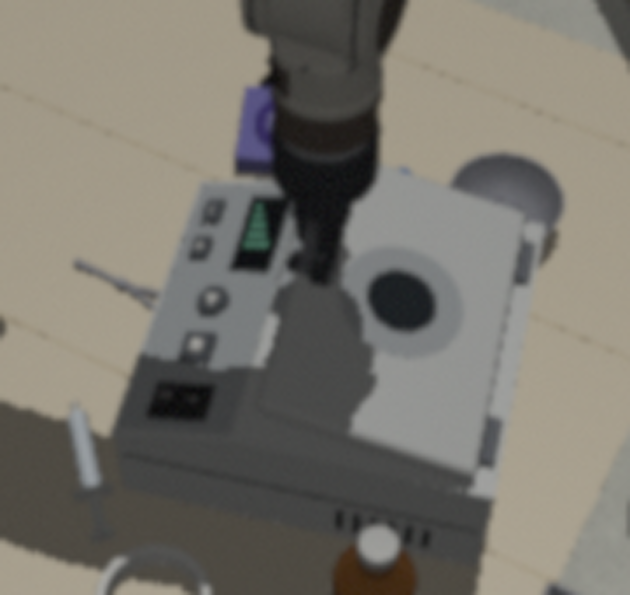

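The lid is closing under the fingertips, so I'll carry on down.

Request:
{"op": "move_arm", "data": {"moves": [[[-0.005,0.001,-0.02,0,0.02,0,1],[-0.005,0.001,-0.02,0,0,0,1],[-0.003,0.001,-0.012,0,0,0,1],[0,0,0,0,0,0,1]]]}}

```text
clock: 6.97
eef_pos: [0.6189, 0.0542, 0.1841]
tool_rot: [-0.121, 0.993, -0.009, 0.003]
ft_force: [0.2, 0.5, 0.3]
grip_width: -0.0002
```

Request:
{"op": "move_arm", "data": {"moves": [[[-0.003,0,-0.012,0,0,0,1],[-0.003,0,-0.01,0,0,0,1],[0,0,0,0,0,0,1]]]}}

```text
clock: 7.22
eef_pos: [0.617, 0.0542, 0.173]
tool_rot: [-0.121, 0.993, -0.009, 0.004]
ft_force: [-0.6, -0.5, -0.1]
grip_width: 0.0
```

Request:
{"op": "move_arm", "data": {"moves": [[[-0.002,0,-0.008,0,0,0,1],[0,0,-0.006,0,0,0,1]]]}}

```text
clock: 7.38
eef_pos: [0.6169, 0.0542, 0.1709]
tool_rot: [-0.121, 0.993, -0.009, 0.007]
ft_force: [-8.9, -1.8, 23.1]
grip_width: -0.0005
```

Request:
{"op": "move_arm", "data": {"moves": [[[0,0,-0.008,0,0,0,1]]]}}

```text
clock: 7.47
eef_pos: [0.6168, 0.0542, 0.1709]
tool_rot: [-0.121, 0.993, -0.009, 0.008]
ft_force: [-8.3, -1.1, 22.6]
grip_width: 0.0001
```

Request:
{"op": "move_arm", "data": {"moves": [[[0,0,0.04,0,0,0,1],[-0.04,-0.01,0.06,0,-0.02,0,1],[-0.07,-0.015,0.04,0,0,0,1],[-0.07,-0.015,0.02,0,0,0,1],[0,0,0,0,0,0,1],[0,0,0,0,0,0,1]]]}}

```text
clock: 7.97
eef_pos: [0.5205, 0.0355, 0.251]
tool_rot: [-0.122, 0.992, -0.008, 0.011]
ft_force: [0.6, 1.2, 1.2]
grip_width: -0.0
```

Run:
```python
from h import *
o=get_obs();print(o["eef_pos"],o["tool_rot"],o["ft_force"])
c=camera("scene");im=c["pixels"][:,:,::-1]
cv2.imwrite("pics/s8.png",cv2.resize(np.ascontiguousarray(im[120:290,180:360]),None,fx=3.5,fy=3.5,interpolation=cv2.INTER_CUBIC))
t=camera("top")
uv=[(u,v) for u in range(205,330,3) for v in range(110,260,3)];p=depth_pts(t,uv)
a=.255;s=p[:,:2]@[np.cos(a),np.sin(a)];l=p[:,:2]@[-np.sin(a),np.cos(a)]+.1028
for k in np.arange(.55,.78,.015):
    m=(abs(s-k)<.0075)&(l<.0)&(l>-.11)
    if m.any(): print(round(k,3),np.percentile(p[m,2],[10,50,90]).round(4))
```

```text
[0.52047818 0.03554737 0.25098119] [-0.12229705  0.9924075  -0.00771613  0.01054723] [0.55073596 1.22432338 1.1885214 ]
0.715 [0.1583 0.1601 0.1626]
0.73 [0.1582 0.1597 0.1625]
0.745 [0.1579 0.1604 0.1616]
0.76 [0.1394 0.1427 0.1558]
0.775 [0.1372 0.1384 0.1406]
```

View pics/s8.png

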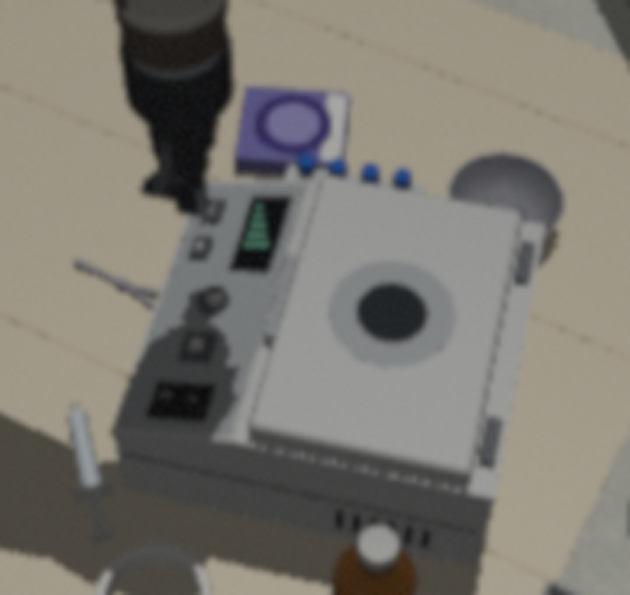

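Request:
{"op": "move_arm", "data": {"moves": [[[0.002,-0.003,-0.02,0.04,-0.122,0,1],[0.002,-0.003,-0.03,0.04,-0.122,0,1],[0.002,-0.003,-0.03,0.04,-0.122,0,1],[0,0,-0.03,0.04,-0.122,0,1],[0,0,0,0,0,0,1],[0,0,0,0,0,0,1]]]}}

```text
clock: 8.57
eef_pos: [0.5265, 0.033, 0.1862]
tool_rot: [-0.121, 0.982, 0.02, 0.142]
ft_force: [1.1, -0.2, 1.5]
grip_width: 0.0001
```

```bash
cat > st.py <<'E'
from h import *
from scipy.spatial.transform import Rotation as R
o=get_obs();r=R.from_quat(o["tool_rot"]);z=r.apply([0,0,1]);a=.255
ux=np.array([np.cos(a),np.sin(a),0]);uy=np.array([-np.sin(a),np.cos(a),0])
n=-np.sin(.29)*ux+np.cos(.29)*np.array([0,0,1]);key=np.array([.5345,.033,.132])
tip=o["eef_pos"]+.011*z; d=tip-key; up=np.cos(.29)*ux+np.sin(.29)*np.array([0,0,1])
print("tcp",o["eef_pos"],"toolz",z,"want",-n,"f",o["ft_force"])
print("tip rel key: uphill %.4f left %.4f normal %.4f"%(d@up,d@uy,d@n), "turn needed (units)",(np.cross(z,-n)/np.radians(30)).round(3))
E
python3 st.py
python3 - <<'E'
from h import *
s=camera("scene")
uv=[(u,v) for u in range(270,318,2) for v in range(185,245,2)];p=depth_pts(s,uv);p=p[abs(p[:,2]-.16)<.012]
A=np.c_[p[:,:2]-p[:,:2].mean(0),np.ones(len(p))];k=np.linalg.lstsq(A,p[:,2],rcond=None)[0];print(len(p),"lid plane slopes",k)
c=camera("wrist");cv2.imwrite("pics/w9.png",c["pixels"][:,:,::-1])
E
```

```text
tcp [0.5265024  0.03303912 0.18617944] toolz [ 0.27326952  0.07402187 -0.95908526] want [ 0.27670547  0.07213014 -0.95824388] f [ 1.10941544 -0.15382975  1.52177007]
tip rel key: uphill 0.0081 left 0.0021 normal 0.0431 turn needed (units) [-0.003 -0.007 -0.001]
720 lid plane slopes [-6.38850223e-05  1.44665777e-03  1.59647063e-01]
```

View pics/w9.png

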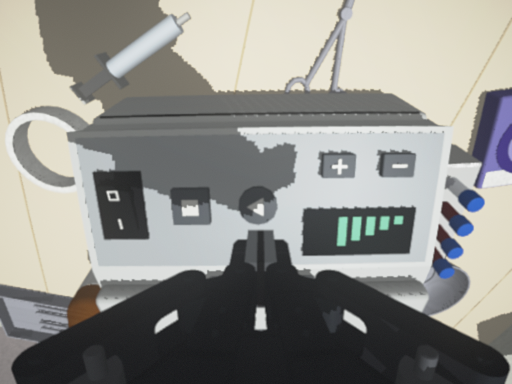

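Request:
{"op": "move_arm", "data": {"moves": [[[-0.014,-0.008,-0.005,0,0,0,1],[0.01,0.0026,-0.0345,0,0,0,1],[0.008,0.002,-0.024,0,0,0,1],[0,0,0,0,0,0,1]]]}}

```text
clock: 9.0
eef_pos: [0.539, 0.0319, 0.162]
tool_rot: [-0.122, 0.981, 0.019, 0.148]
ft_force: [-0.8, -1.0, -0.5]
grip_width: 0.0001
```

```bash
python3 st.py
```

```text
tcp [0.53895276 0.03193012 0.16203444] toolz [ 0.2852243   0.07378271 -0.95561667] want [ 0.27670547  0.07213014 -0.95824388] f [-0.80737634 -0.97128301 -0.45298777]
tip rel key: uphill 0.0126 left -0.0022 normal 0.0166 turn needed (units) [-0.003  0.017  0.   ]
```

Request:
{"op": "move_arm", "data": {"moves": [[[-0.022,-0.002,-0.007,0,0.017,0,1],[-0.006,0,-0.004,0,0,0,1],[0,0,0,0,0,0,1]]]}}

```text
clock: 9.25
eef_pos: [0.5271, 0.031, 0.1593]
tool_rot: [-0.122, 0.982, 0.019, 0.145]
ft_force: [0.3, -0.3, 1.4]
grip_width: -0.0003
```

```bash
python3 st.py
```

```text
tcp [0.52706934 0.03095176 0.15925225] toolz [ 0.27938608  0.07370893 -0.9573455 ] want [ 0.27670547  0.07213014 -0.95824388] f [ 0.26328601 -0.28549073  1.35516449]
tip rel key: uphill 0.0004 left -0.0001 normal 0.0173 turn needed (units) [-0.003  0.005 -0.   ]
```

Request:
{"op": "move_arm", "data": {"moves": [[[0.002,0.002,-0.014,0,0,0,1],[0.002,0.002,-0.012,0,0,0,1],[0,0,0,0,0,0,1]]]}}

```text
clock: 9.5
eef_pos: [0.5301, 0.0331, 0.1477]
tool_rot: [-0.122, 0.981, 0.019, 0.147]
ft_force: [-0.1, -0.4, -0.1]
grip_width: 0.0001
```

```bash
python3 st.py
```

```text
tcp [0.53008491 0.03305256 0.14769684] toolz [ 0.28343578  0.07376163 -0.95615029] want [ 0.27670547  0.07213014 -0.95824388] f [-0.10601385 -0.36168908 -0.13455157]
tip rel key: uphill 0.0005 left 0.0012 normal 0.0053 turn needed (units) [-0.003  0.013  0.   ]
```

Request:
{"op": "move_arm", "data": {"moves": [[[0.001,-0.001,-0.012,0,0.01,0,1],[0.001,0,-0.008,0,0,0,1],[0,0,0,0,0,0,1]]]}}

```text
clock: 9.75
eef_pos: [0.532, 0.0328, 0.1386]
tool_rot: [-0.122, 0.982, 0.02, 0.145]
ft_force: [-3.4, -0.6, 6.7]
grip_width: 0.0003
```

```bash
python3 st.py
```

```text
tcp [0.53204754 0.03278746 0.13855154] toolz [ 0.28067852  0.0743263  -0.95691963] want [ 0.27670547  0.07213014 -0.95824388] f [-3.42086323 -0.57936556  6.73889742]
tip rel key: uphill -0.0004 left 0.0004 normal -0.0040 turn needed (units) [-0.004  0.008 -0.001]
```

At 4.0 mm down with 7 N the key is at its bottom. One more push to be sure, then let it up.

Request:
{"op": "move_arm", "data": {"moves": [[[0.001,0,-0.008,0,0,0,1],[0.001,0,-0.008,0,0,0,1]]]}}

```text
clock: 9.92
eef_pos: [0.5324, 0.0328, 0.1377]
tool_rot: [-0.122, 0.981, 0.02, 0.147]
ft_force: [-29.0, -3.4, 45.1]
grip_width: -0.0003
```

```bash
python3 st.py
```

```text
tcp [0.53238951 0.03278475 0.13771342] toolz [ 0.28420057  0.07543439 -0.9557927 ] want [ 0.27670547  0.07213014 -0.95824388] f [-29.03741155  -3.44987012  45.09175205]
tip rel key: uphill -0.0003 left 0.0003 normal -0.0049 turn needed (units) [-0.006  0.015 -0.001]
```

Request:
{"op": "move_arm", "data": {"moves": [[[-0.006,-0.0015,0.02,0,0,0,1],[-0.01,-0.0026,0.0345,0,0,0,1],[-0.02,0,0.05,0,0.1,0,1],[-0.05,0,0.06,0,0.1,0,1],[-0.06,0,0.06,0,0.1,0,1],[-0.06,0,0.04,0,0,0,1],[0,0,0,0,0,0,1]]]}}

```text
clock: 10.5
eef_pos: [0.4236, 0.0301, 0.2745]
tool_rot: [-0.12, 0.99, 0.03, 0.065]
ft_force: [0.1, 0.3, -1.1]
grip_width: 0.0005
```

```bash
python3 st.py
python3 - <<'E'
from h import *
c=camera("top");im=c["pixels"][:,:,::-1]
cv2.imwrite("pics/t10.png",np.ascontiguousarray(im))
cv2.imwrite("pics/t10z.png",cv2.resize(np.ascontiguousarray(im[100:300,120:380]),None,fx=3,fy=3,interpolation=cv2.INTER_CUBIC))
c=camera("scene");im=c["pixels"][:,:,::-1]
cv2.imwrite("pics/s10z.png",cv2.resize(np.ascontiguousarray(im[130:320,170:350]),None,fx=3.1,fy=3.1,interpolation=cv2.INTER_CUBIC))
c=camera("wrist");cv2.imwrite("pics/w10.png",c["pixels"][:,:,::-1])
E
```

```text
tcp [0.42356451 0.03011228 0.27453704] toolz [ 0.12160881  0.07503439 -0.98973791] want [ 0.27670547  0.07213014 -0.95824388] f [ 0.07935223  0.2699044  -1.05482984]
tip rel key: uphill -0.0645 left 0.0256 normal 0.1566 turn needed (units) [-0.001 -0.3   -0.023]
```

View pics/t10z.png

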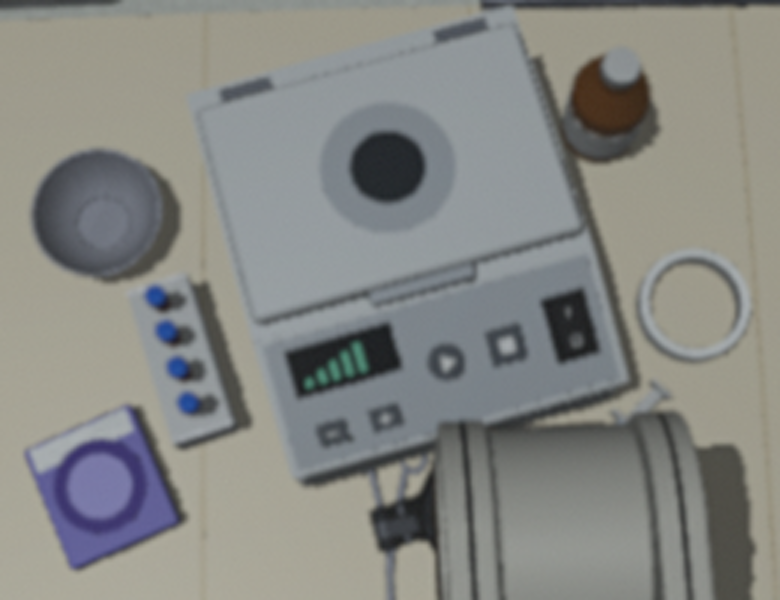

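View pics/s10z.png

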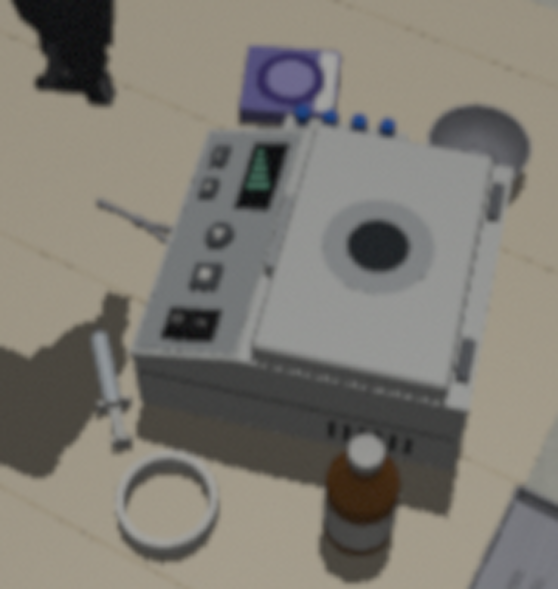

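View pics/w10.png

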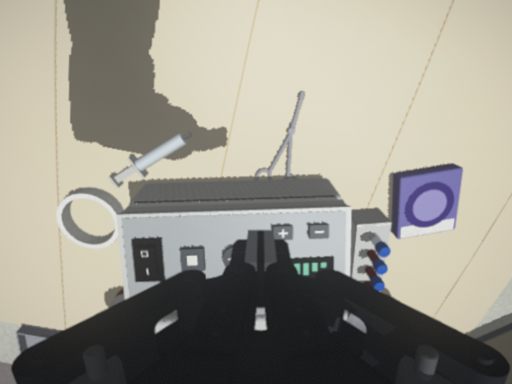

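Run:
```python
from h import *
import pickle
t0=pickle.load(open("top0.pkl","rb"))
ts=[camera("top") for _ in range(3)]
for n,(u,v) in {"start":(269,220.5),"stop":(289,215),"tup":(249,239),"tdn":(231,244)}.items():
    uv=[(u+i,v+j) for i in(-1,0,1,) for j in(-1,0,1)]
    print(n,np.median(depth_pts(t0,uv)[:,2]).round(4),[np.median(depth_pts(t,uv)[:,2]).round(4) for t in ts])
a=.255;piv=np.array([.5577,-.0578])
for c in [t0]+ts:
    uv=[(u,v) for u in range(302,320) for v in range(196,220)];p=depth_pts(c,uv);q=p[:,:2]-piv;s=q@[np.cos(a),np.sin(a)];l=q@[-np.sin(a),np.cos(a)]
    m=(abs(l)<.009)&(abs(s)<.015);print("rocker slope",np.polyfit(s[m],p[m,2],1)[0].round(3))
```

```text
start 0.1309 [np.float64(0.1324), np.float64(0.1306), np.float64(0.1322)]
stop 0.1318 [np.float64(0.1311), np.float64(0.1312), np.float64(0.1314)]
tup 0.1222 [np.float64(0.123), np.float64(0.125), np.float64(0.1231)]
tdn 0.1248 [np.float64(0.1236), np.float64(0.1239), np.float64(0.1239)]
rocker slope 0.528
rocker slope 0.072
rocker slope 0.129
rocker slope 0.12
```

Every check agrees: the rocker is on, the lid is shut, the start key is back up and the other keys and bystanders haven't moved.

```bash
python3 -c "
from workcell import *
print(job_done())"
```

```text
the job is handed in; nothing more can be done
None
```

I switched the rocker on, pushed the lid shut, then pressed the start key fully in and let it up again, in that order. I handed the job in at about 11 s of the 54 s allowed, with the arm clear of everything.

**What the last checks showed**
- **Rocker:** its slope went from about 0.5 rad to about 0.11 rad, and its upper end now stands 6 mm off the panel. That matches "on".
- **Lid:** its upper face is level to about 0.001 rad and 160 mm above the table, so it is fully shut.
- **Start key:** I pressed it to its stop (4 to 5 mm by the arm's own reading), and its top is back at its original height.
- **Other keys and bystanders:** the stop and time keys read the same heights as before, within about 2 mm of camera noise. In the pictures, the things around the machine look unmoved.

**Force and measurement notes**
- **Harder press than needed:** the final confirming push on the start key reached about 54 N at the fingertips. This is under the 120 N wrist limit. The 40 N limit is worded for the arm and gripper body, so I don't expect it to apply to the fingertips, but I can't be certain. The rocker and lid presses peaked at about 26 N.
- **Camera disagreement:** the scene and top cameras placed points 3 to 5 mm apart in x, so I used the wrist camera for the keys and rocker.

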